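# Show the heaviest coin tin to the counter camera

## Task

On the camera control keyboard, turn the focus dial clockwise until its white line points at the green mark. Then heft the three coin tins one after another, from the robot's left to its right: lift each a few centimetres straight up off its pad, feel its weight and set it back on its own pad without dropping or tipping it (the last one may stay in hand if it is the heaviest). Finish holding the heaviest tin, the one that goes to the bank, upright and still in the gripper, level with the counter camera's lens and about 20 cm straight in front of it, with the other two back on their pads, the dial still on the mark, and everything else, the camera included, left alone.

Things in the scene. Friction and masses are not known exactly. Their poses are not given: they have to be found in the camera images.
- console: Camera control keyboard, fixed dark slab 180 (x) x 310 (y) mm, top face 36 mm above the counter. Origin: centre of its underside; x away from the robot, y to the robot's left. Focus dial at x -5, y -85 mm; joystick (top 108 mm above the counter) at x -20, y +100 mm; display hood (top 46 mm) at x +65, y +65 mm.
- dial (a joint): Angle of the focus dial, 0 to 4.19 rad, growing clockwise from above: an upright dark ribbed cylinder 46 mm in diameter, 26 mm high, a white line on its top from middle to rim. At 0 the line points 120 degrees anticlockwise from the console's +x; at 2.618 at the only green mark on the panel, 30 degrees clockwise from +x. Starts 1.0 to 2.3 rad short of it; light friction (0.04 N m), no spring.
- dial_top (a point): Centre of the dial's top face, on its vertical axis, 62.5 mm above the counter; does not turn with the dial (axes of the console).
- tray: Fixed low wooden tray, 115 (x) x 370 (y) mm, floor 8 mm and rim 14 mm above the counter, with three dark round pads 80 mm in diameter in a row along its y axis, 118 mm apart. Origin: centre of its underside; x away from the robot, y to the robot's left.
- pad_left (a point): Middle of the pad at the robot's left, on the tray's floor (8 mm above the counter).
- pad_middle (a point): Middle of the middle pad.
- pad_right (a point): Middle of the pad at the robot's right.
- tin_a: One of three outwardly identical closed coin tins: upright cylinder 62 mm in diameter, 90 mm high, dark with a green band, plain metal lid that stays on. Origin: centre of its underside. Each stands on one of the three pads, in any order. They weigh 0.25 to 0.9 kg; the heaviest is at least 0.15 kg heavier than the others.
- tin_b: Another of the three coin tins, same look and size; origin: centre of its underside.
- tin_c: Another of the three coin tins, same look and size; origin: centre of its underside.
- camera: Counter camera, fixed: white bullet camera with a hood (64 mm thick, top 236 mm) on a desk stand with a round foot 116 mm in diameter. Origin: centre of the foot's underside. It looks along its own -x, level, towards the robot's side.
- lens (a point): Middle of the camera's lens, 200 mm above the counter, 68 mm along -x from the stand's axis; axes of the camera: it looks along -x, y across, z up.
- stapler: Loose green and black stapler, 140 x 36 x 45 mm, a bystander. Origin: centre of its underside.
- bell: Loose steel desk bell, 84 mm in diameter, 56 mm high, a bystander. Origin: centre of its underside.
- padlock: Loose brass padlock lying flat, 70 x 45 x 18 mm, a bystander. Origin: under its case.
- terminal: Loose card terminal, 160 x 78 x 38 mm, a bystander. Origin: centre of its underside.
- pen_pot: Loose green pen pot with pens, 80 mm in diameter, 150 mm high, a bystander. Origin: centre of its underside.
- mug: Loose white mug, 80 mm in diameter, 90 mm high, a bystander. Origin: centre of its underside.
- mouse: Loose black computer mouse, 105 x 60 x 32 mm, a bystander. Origin: centre of its underside.
Mind the look-alikes: they are no part of the job. What is shaped like the tin_b but pink is not meant.

How it is judged:
On the way, in this order (a step that is already met when the one before it is completed fails the run):
1. the focus dial's white line points at the green mark (within 9 degrees) and the dial has been let go (value of joint dial between 2.458 and 2.778 rad and contact force between console and the fingers below 0.3 N and velocity of joint dial between -0.05 and 0.05 rad/s), for 0.2 s.
2. the tin of the left pad is hefted: held by the fingers above its pad (within 60 mm sideways), lifted 15 mm or more (((height (world z) of tin_a above 0.023 m and horizontal distance between tin_a and pad_left below 0.06 m and contact force between tin_a and the fingers above 0.5 N) or (height (world z) of tin_b above 0.023 m and horizontal distance between tin_b and pad_left below 0.06 m and contact force between tin_b and the fingers above 0.5 N) or (height (world z) of tin_c above 0.023 m and horizontal distance between tin_c and pad_left below 0.06 m and contact force between tin_c and the fingers above 0.5 N))), for 0.3 s.
3. the tin of the middle pad is hefted: held by the fingers above its pad (within 60 mm sideways), lifted 15 mm or more (((height (world z) of tin_a above 0.023 m and horizontal distance between tin_a and pad_middle below 0.06 m and contact force between tin_a and the fingers above 0.5 N) or (height (world z) of tin_b above 0.023 m and horizontal distance between tin_b and pad_middle below 0.06 m and contact force between tin_b and the fingers above 0.5 N) or (height (world z) of tin_c above 0.023 m and horizontal distance between tin_c and pad_middle below 0.06 m and contact force between tin_c and the fingers above 0.5 N))), for 0.3 s.
4. the tin of the right pad is hefted: held by the fingers above its pad (within 60 mm sideways), lifted 15 mm or more (((height (world z) of tin_a above 0.023 m and horizontal distance between tin_a and pad_right below 0.06 m and contact force between tin_a and the fingers above 0.5 N) or (height (world z) of tin_b above 0.023 m and horizontal distance between tin_b and pad_right below 0.06 m and contact force between tin_b and the fingers above 0.5 N) or (height (world z) of tin_c above 0.023 m and horizontal distance between tin_c and pad_right below 0.06 m and contact force between tin_c and the fingers above 0.5 N))), for 0.3 s.
At the end, for the whole second after the job is handed in: The gripper holds the heaviest tin still, upright (15 deg), 12 to 28 cm in front of the lens, within 50 mm sideways, its middle within 45 mm of lens height, clear of the camera; the others stand within 30 mm of their starts; the dial is within 9 deg of the green mark (value of joint dial between 2.458 and 2.778 rad and ((contact force between tin_a and the fingers above 0.5 N and contact force between tin_a and camera below 0.3 N and angle between tin_a's own z axis and vertical below 0.26 rad and linear speed of tin_a below 0.05 m/s and x of tin_a in the frame of lens between -0.28 and -0.12 m and y of tin_a in the frame of lens between -0.05 and 0.05 m and z of tin_a in the frame of lens between -0.09 and 0 m and distance of each of tin_b, tin_c from where it was at the start of the episode below 0.03 m and angle between each of tin_b, tin_c's own z axis and vertical below 0.1 rad and linear speed of each of tin_b, tin_c below 0.02 m/s and contact force between each of tin_b, tin_c and the fingers below 0.1 N and contact force between tin_b and tray between 1 and 5.6 N and contact force between tin_c and tray between 1 and 5.6 N) or (contact force between tin_b and the fingers above 0.5 N and contact force between tin_b and camera below 0.3 N and angle between tin_b's own z axis and vertical below 0.26 rad and linear speed of tin_b below 0.05 m/s and x of tin_b in the frame of lens between -0.28 and -0.12 m and y of tin_b in the frame of lens between -0.05 and 0.05 m and z of tin_b in the frame of lens between -0.09 and 0 m and distance of each of tin_a, tin_c from where it was at the start of the episode below 0.03 m and angle between each of tin_a, tin_c's own z axis and vertical below 0.1 rad and linear speed of each of tin_a, tin_c below 0.02 m/s and contact force between each of tin_a, tin_c and the fingers below 0.1 N and contact force between tin_a and tray between 1 and 5.6 N and contact force between tin_c and tray between 1 and 5.6 N) or (contact force between tin_c and the fingers above 0.5 N and contact force between tin_c and camera below 0.3 N and angle between tin_c's own z axis and vertical below 0.26 rad and linear speed of tin_c below 0.05 m/s and x of tin_c in the frame of lens between -0.28 and -0.12 m and y of tin_c in the frame of lens between -0.05 and 0.05 m and z of tin_c in the frame of lens between -0.09 and 0 m and distance of each of tin_a, tin_b from where it was at the start of the episode below 0.03 m and angle between each of tin_a, tin_b's own z axis and vertical below 0.1 rad and linear speed of each of tin_a, tin_b below 0.02 m/s and contact force between each of tin_a, tin_b and the fingers below 0.1 N and contact force between tin_a and tray between 1 and 5.6 N and contact force between tin_b and tray between 1 and 5.6 N))); the arm keeps its last pose, push and grip.
It fails at once if a bystander on the counter is moved more than 25 mm (distance of any of stapler, bell, padlock, terminal, pen_pot, mug, mouse from where it was at the start of the episode above 0.025 m).
It fails at once if the counter camera is knocked (more than 3 N) (contact force between camera and anything else above 3 N).
It fails at once if a tin is tipped by more than 30 degrees (angle between any of tin_a, tin_b, tin_c's own z axis and vertical above 0.52 rad).
It fails at once if a tin is dropped (falls freely faster than 0.5 m/s) ((linear speed of tin_a above 0.5 m/s and contact force between tin_a and the fingers below 0.05 N) or (linear speed of tin_b above 0.5 m/s and contact force between tin_b and the fingers below 0.05 N) or (linear speed of tin_c above 0.5 m/s and contact force between tin_c and the fingers below 0.05 N)).
It also fails if it takes over 72 s, if anything falls off the work surface, if the arm or the gripper's body presses on something with over 40 N, if the wrist force passes 120 N, or if a joint passes its speed limit or range.

## Robot

A 6-joint arm with a two-finger parallel gripper is mounted at the origin on the work surface. World frame = base frame: x ahead of the robot, y to its left, z up, the work surface at z = 0. Lengths are in m, angles in rad, forces in N, time in s.
With the tool pointing down it reaches from about 0.35 to 0.975 m from the base axis. Payload 7.1 kg.
Tool frame: the origin (TCP) lies midway between the tips of the shut fingers; the grasp point (between the pads) lies 19 mm behind it (hold_point_z is the distance from the TCP to the grasp point, in m); z points along the fingers, y is the line along which they close (so a half turn about z gives the same grasp; the last joint's range is limited). The gripper opens to 88 mm and grips with 3 to 60 N. Pads are 20 mm wide; open, the fingers measure 115 mm over their backs; the gripper's body (75 mm by 178 mm) begins 61 mm behind the grasp point.
Start: joints at [-1.318, 0.423, 1.63, -0, 1.089, -0.019], TCP at [0.168, -0.602, 0.223] pointing down, gripper open.
Joint ranges: [-3, 3], [-0.9, 2.11], [0.09, 2.58], [-1.31, 4.45], [0.11, 2.69], [-2.54, 2.54]. Speed limits (rad/s): [2.39, 2.39, 3.01, 3.14, 3.14, 3.14].

## Interface

Orientations are given as a unit quaternion [x, y, z, w].
In Python, from workcell import get_state, camera, job_done, hold_point_z gives the robot as it stands.
- The arm moves only by the shell command python3 -m pendant 'ROWS'. ROWS is JSON, a list of rows, each an object of numbers: "x", "y", "z": the shift along the tool's x, y, z in units of 40 mm (1.0 is 40 mm); "yaw": the turn about the tool's z in rad; "grip": the closure, from 0 (fully open) to 1 (shut). A call has 1 to 8 rows; each row is the pose to reach, as a shift and turn from the pose commanded when the call began, along the tool's axes at that moment; what a row does not reach only later rows make up. A row lasts 1/8 s, in which the tool goes at most 62.5 mm and 10.7 degrees, less where a joint would pass 70% of its speed; a pose out of reach is approached as far as the arm can. A call with a gripper value outside its range is refused whole. The fingers move at their own pace and stop on an object; the grip force is fixed at half the most. Time passes only in rows, so rows that repeat a pose let the fingers close. It gives the time, the measured TCP pose, the force, the opening and the grip force at its end, in the units of the state.
- get_state(): the state, without advancing time (a new reading comes with each control period).
- camera(name): name is "side" or "top"; returns a dict with "image" (480x640x3 uint8, red, green, blue), "mtx" (3x3 intrinsics, pixels), "k1" (the pictures are not rectified: a ray, as slopes to the right and down, at radius r is drawn at 1 + k1 r^2 times it, then the intrinsics apply), "rvec" (rotation vector, rad) and "tvec" (3), from world to camera coordinates, as OpenCV has them. Camera axes: x right, y down, z forward; pixel columns grow to the right and rows downward; lengths in m; the calibration is good to about 2 mm. A picture is of the moment at which its call begins. There is no depth.
- job_done(): hands the job in; it is judged then, once.
The state is a dict: "time": time; "joints": joint angles; "dq": joint speeds; "effort": joint torques, N m; "ee_pos": TCP position; "tcp_rot": TCP orientation; "force": force on the tool from outside, world axes, zero at the start; "moment": the same for the moment, N m; "opening": finger opening in m; "gripper_force": force on a finger pad.
Only numpy, scipy, OpenCV 4.12 (cv2) and the standard library are available. Lean on these libraries where they do the work, as an engineer would, in place of code of your own. Each camera call takes 0.05 s, during which the arm holds its last target. There are 200 camera calls.

## Working session

There is one attempt and no reset: what is moved stays moved. The work goes in short steps, Python scripts to look and compute and a shell command to move; the robot and the scene stay as the last step left them, time stands still between calls to the robot, and variables do not carry over. Pictures are saved under pics/ and viewed, at most 11 in all, crops included, and the job is handed in when it is done.

```bash
ls; mkdir -p pics
python3 - <<'E'
from workcell import *
import cv2
for n in("side","top"):
    c=camera(n); cv2.imwrite(f"pics/{n}0.png",c["image"][:,:,::-1]); print(n,c["mtx"],c["k1"],c["rvec"],c["tvec"])
s=get_state(); print(s, hold_point_z)
E
```

```text
pics
side [[506.15529263   0.         327.3179266 ]
 [  0.         506.15529263 235.02914314]
 [  0.           0.           1.        ]] -0.08132138149409783 [ 1.02290591 -2.35598155  1.07104765] [0.35495275 0.3851812  0.93739364]
top [[548.92518561   0.         322.80183091]
 [  0.         548.92518561 238.85214259]
 [  0.           0.           1.        ]] -0.05834197112748523 [ 2.20209064 -2.15131225  0.0834268 ] [-0.04863201  0.5238464   1.35637041]
{'time': 0.1, 'joints': array([-1.31801059e+00,  4.23781875e-01,  1.63062430e+00, -8.02251303e-06,
        1.08861888e+00, -1.90139045e-02]), 'dq': array([-0.00044356, -0.00197308, -0.00152127,  0.00092627, -0.00135991,
       -0.0011012 ]), 'effort': array([-6.02950568e-04, -5.45614457e+01, -2.74324554e+01,  6.43958920e-02,
        1.88188726e-02, -2.66762748e-05]), 'ee_pos': array([ 0.16767499, -0.60154779,  0.22196433]), 'tcp_rot': array([ 9.90779316e-01,  1.35483703e-01, -8.70514248e-05, -7.10897698e-04]), 'force': array([-0.34149275,  0.00067407, -0.11885699]), 'moment': array([0.05790492, 0.05633297, 0.00817953]), 'gripper_force': 0.0, 'opening': 0.08767322434948392} 0.0187
```

View pics/top0.png

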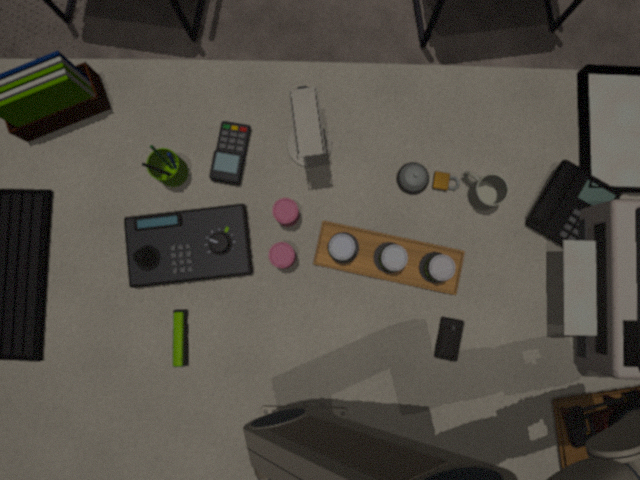

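View pics/side0.png

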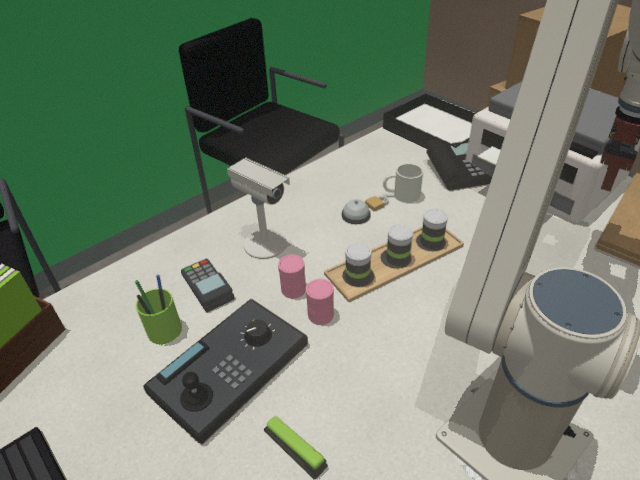

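Top view, with up = +x and left = +y:
- Console is at (188,245), with its dial at (218,240).
- Tin candidates are the tray tins with metal lids at (342,247), (393,257) and (441,267). The pink look-alikes at (286,211) and (282,255) are rejected. The mug (488,191) and pot (166,168) are not tins either.
- Camera is at (308,128), looking down the image. The bell is at (412,177) and the stapler at (180,338).
- The side view confirms green bands on the tray tins.

Next I'll locate these and check with a close crop.

```bash
cat > h.py <<'E'
import numpy as np, cv2
from workcell import *
def ray(c,uv):
    K=c["mtx"];d=np.array([c["k1"],0,0,0,0.])
    n=cv2.undistortPoints(np.array([[uv]],float),K,d)[0,0]
    R=cv2.Rodrigues(np.array(c["rvec"]))[0];t=np.array(c["tvec"]).ravel()
    return -R.T@t, R.T@np.array([n[0],n[1],1])
def plane(c,uv,z):
    o,d=ray(c,uv); return (o+d*(z-o[2])/d[2])[:2]
def proj(c,p):
    return cv2.projectPoints(np.array([p],float),np.array(c["rvec"],float),np.array(c["tvec"],float),c["mtx"],np.array([c["k1"],0,0,0,0.]))[0][0,0]
def blobs(mask,amin):
    n,l,s,ce=cv2.connectedComponentsWithStats(mask.astype(np.uint8)); return [(ce[i].round(1),s[i,4],s[i,:4]) for i in range(1,n) if s[i,4]>amin]
E
python3 - <<'E'
from h import *
c=camera("top");im=c["image"];hsv=cv2.cvtColor(im,cv2.COLOR_RGB2HSV)
roi=np.zeros(im.shape[:2],bool);roi[225:295,318:462]=1
for b in blobs((hsv[...,1]<50)&(hsv[...,2]>90)&roi,60): print("lid",b,plane(c,b[0],.098))
wood=(hsv[...,1]>70)&(hsv[...,0]<25)&(np.indices(roi.shape)[0]<310)&(np.indices(roi.shape)[1]>310)&(np.indices(roi.shape)[1]<470)&(np.indices(roi.shape)[0]>215)
r=cv2.minAreaRect(np.argwhere(wood)[:,::-1].astype(np.float32));print("tray",r)
B=cv2.boxPoints(r);P=np.array([plane(c,p,.014) for p in B]);print(P,P.mean(0))
dark=(hsv[...,2]<75);roi2=np.zeros_like(dark);roi2[200:292,118:256]=1
r=cv2.minAreaRect(np.argwhere(cv2.morphologyEx((dark&roi2).astype(np.uint8),cv2.MORPH_OPEN,np.ones((5,5))))[:,::-1].astype(np.float32))
P=np.array([plane(c,p,.036) for p in cv2.boxPoints(r)]);print("console",r,P,P.mean(0))
roi3=np.zeros_like(dark);roi3[222:260,200:240]=1
for b in blobs((hsv[...,0]>32)&(hsv[...,0]<60)&(hsv[...,1]>100)&(hsv[...,2]>60)&roi3,3): print("green",b,plane(c,b[0],.036))
for n,p,z in (("camfoot",(308,148),0),("lensfront",(315,163),.2),("camback",(304,88),.236),("camR",(328,163),.236),("camL",(301,168),.236),("pink1",(286,211),.09),("pink2",(282,255),.09),("dial",(218,240),.0625)): print(n,plane(c,p,z))
a=cv2.resize(im[200:290,195:300],None,fx=5,fy=5,interpolation=cv2.INTER_CUBIC)
s=camera("side");b=cv2.resize(s["image"][300:390,225:330],None,fx=5,fy=5,interpolation=cv2.INTER_CUBIC)
cv2.imwrite("pics/crop.png",cv2.resize(np.hstack([a,b]),(800,343))[:,:,::-1])
a=cv2.resize(im[75:295,280:480],None,fx=2.7,fy=2.7);cv2.imwrite("pics/crop2.png",a[:,:,::-1])
E
```

```text
lid (array([424. , 232.7]), np.int32(1369), array([352, 225, 110,  25], dtype=int32)) [ 0.53875963 -0.27682905]
lid (array([341.4, 246.3]), np.int32(545), array([329, 234,  26,  26], dtype=int32)) [ 0.50187565 -0.08132502]
lid (array([394.2, 257.2]), np.int32(529), array([382, 244,  26,  27], dtype=int32)) [ 0.47892862 -0.20670252]
lid (array([441.8, 267.1]), np.int32(525), array([429, 254,  26,  27], dtype=int32)) [ 0.45805203 -0.31977431]
lid (array([361.6, 285. ]), np.int32(1886), array([318, 266, 131,  29], dtype=int32)) [ 0.41165842 -0.13078946]
tray ((388.87298583984375, 257.34881591796875), (146.986572265625, 46.25824737548828), 12.215720176696777)
[[ 0.46037978 -0.01109006]
 [ 0.57531471 -0.03299137]
 [ 0.50479953 -0.39768832]
 [ 0.3905493  -0.37342551]] [ 0.48276083 -0.20379881]
console ((187.75888061523438, 245.8614959716797), (72.70686340332031, 125.79676818847656), 83.34557342529297) [[0.56694397 0.47225443]
 [0.61052304 0.15771684]
 [0.43079881 0.13050273]
 [0.38670829 0.44137233]] [0.49874353 0.30046158]
green (array([226.2, 229. ]), np.int32(25), array([224, 226,   5,   7], dtype=int32)) [0.5427094  0.20490778]
camfoot [0.76165994 0.00759948]
lensfront [ 0.67801384 -0.01634978]
camback [0.83570263 0.01088476]
camR [ 0.67062154 -0.04509484]
camL [0.65843708 0.01250812]
pink1 [0.58411035 0.05289854]
pink2 [0.47839221 0.05935538]
dial [0.51272806 0.21910813]
```

View pics/crop.png

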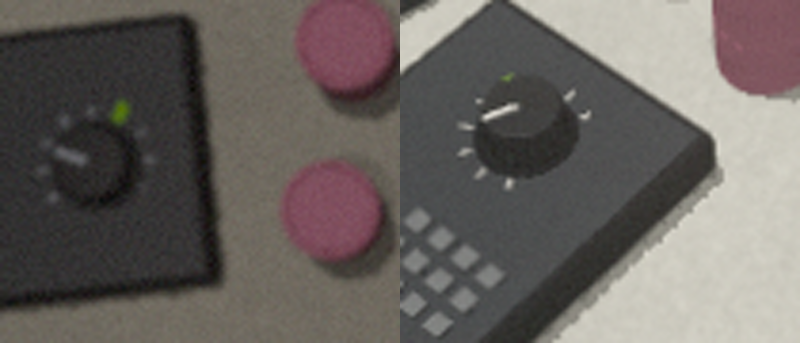

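View pics/crop2.png

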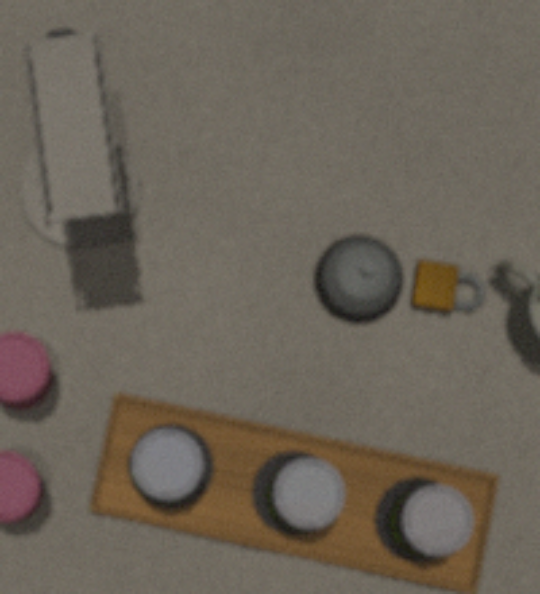

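The crops show three things:
- The dial is at about (219.4,242) in the top picture, with its white line pointing image-left.
- The only green mark is at (226,229).
- The tins with plain metal lids stand on the tray, and the pink ones are separate to its left.

I'll measure the dial line angle and start the approach.

```bash
cat >> h.py <<'E'
from scipy.spatial.transform import Rotation as Ro
def units(p):
    s=get_state();R=Ro.from_quat(s["tcp_rot"]);return (R.as_matrix().T@(np.array(p)-s["ee_pos"])/.04).round(2), np.degrees(np.arctan2(*R.as_matrix()[[1,0],0])).round(1), s["joints"].round(2)
DIAL=np.array([.507,.2158])
def line(name,r0=.006,r1=.020):
    "heading of bright line on the dial top, deg world"
    c=camera(name);g=cv2.cvtColor(c["image"],cv2.COLOR_RGB2GRAY).astype(np.float32);out=[]
    for a in range(-180,180,3):
        P=[proj(c,[*(DIAL+r*np.array([np.cos(np.radians(a)),np.sin(np.radians(a))])),.0625]) for r in np.linspace(r0,r1,8)]
        out.append(np.mean([cv2.getRectSubPix(g,(1,1),tuple(map(float,p)))[0,0] for p in P]))
    o=np.array(out);w=np.clip(o-np.median(o)-.5*(o.max()-np.median(o)),0,None);A=np.radians(np.arange(-180,180,3))
    return np.degrees(np.arctan2((w*np.sin(A)).sum(),(w*np.cos(A)).sum())).round(1),o.max().round(),np.median(o).round()
E
python3 - <<'E'
from h import *
print(line("top"),line("side"))
c=camera("side");im=c["image"]; h=cv2.cvtColor(im,cv2.COLOR_RGB2HSV)
m=(h[...,0]>32)&(h[...,0]<70)&(h[...,1]>100);m[:, :220]=0;m[:,330:]=0;m[:300]=0;m[345:]=0
for b in blobs(m,2):
    p=plane(c,b[0],.036);print("green side",b[0],p,np.degrees(np.arctan2(*(p-DIAL)[::-1])))
E
python3 -m pendant '[{"x":8.8,"y":-8,"yaw":-1.2},{"x":8.8,"y":-8,"yaw":-1.2},{"x":8.8,"y":-8,"yaw":-1.2},{"x":8.8,"y":-8,"yaw":-1.2},{"x":8.8,"y":-8,"yaw":-1.2},{"x":8.8,"y":-8,"yaw":-1.2},{"x":8.8,"y":-8,"yaw":-1.2},{"x":8.8,"y":-8,"yaw":-1.2}]'
python3 -c "
from h import *
print(units([.507,.2158,.12]))"
```

```text
(np.float64(74.7), np.float32(91.0), np.float32(41.0)) (np.float64(56.9), np.float32(170.0), np.float32(66.0))
(array([ 13.66, -17.41,   2.57]), np.float64(15.6), array([-1.32,  0.42,  1.63, -0.  ,  1.09, -0.02]))invalid input at $[0]: expected keys x, y, z, yaw, grip
```

```bash
python3 - <<'E'
from h import *
for n in("top","side"):
    c=camera(n);g=cv2.cvtColor(c["image"],cv2.COLOR_RGB2GRAY)
    u=proj(c,[*DIAL,.0625]);m=np.zeros(g.shape,bool);yy,xx=np.indices(g.shape)
    m=(np.hypot(xx-u[0],yy-u[1])<(9 if n=="top" else 13))&(g>(75 if n=="top" else 120))
    for b in blobs(m,3):
        pts=np.argwhere((cv2.connectedComponents(m.astype(np.uint8))[1]>0)&m)[:,::-1]
        vx,vy,x0,y0=cv2.fitLine(np.array([p for p in pts if np.hypot(*(p-b[0]))<12],np.float32),2,0,.01,.01).ravel()
        a=plane(c,(x0-4*vx,y0-4*vy),.0625);d=plane(c,(x0+4*vx,y0+4*vy),.0625)
        print(n,u,b,"mid",plane(c,b[0],.0625),"axis deg mod180",np.degrees(np.arctan2(*(d-a)[::-1])))
E
R='{"x":8.8,"y":-8,"z":0,"yaw":-1.2,"grip":0}'
python3 -m pendant '[{"x":8.8,"y":-8,"z":0,"yaw":-1.2,"grip":0},{"x":8.8,"y":-8,"z":0,"yaw":-1.2,"grip":0},{"x":8.8,"y":-8,"z":0,"yaw":-1.2,"grip":0},{"x":8.8,"y":-8,"z":0,"yaw":-1.2,"grip":0},{"x":8.8,"y":-8,"z":0,"yaw":-1.2,"grip":0},{"x":8.8,"y":-8,"z":0,"yaw":-1.2,"grip":0},{"x":8.8,"y":-8,"z":0,"yaw":-1.2,"grip":0},{"x":8.8,"y":-8,"z":0,"yaw":-1.2,"grip":0}]'
python3 -c "
from h import *
print(units([.507,.2158,.12]))"
```

```text
top [219.25618416 242.36999443] (array([213.6, 240.7]), np.int32(17), array([211, 239,   7,   4], dtype=int32)) mid [0.51076365 0.22983995] axis deg mod180 -109.32933827302095
side [258.23276499 327.65241016] (array([269. , 324.5]), np.int32(4), array([268, 324,   3,   2], dtype=int32)) mid [0.49800427 0.1936379 ] axis deg mod180 -92.7598629075695
side [258.23276499 327.65241016] (array([251.1, 328.7]), np.int32(19), array([247, 327,   9,   5], dtype=int32)) mid [0.51520592 0.22869934] axis deg mod180 -105.74993053363286
time: 1.45
ee_pos: [0.4221, -0.1971, 0.223]
tcp_rot: [0.74, 0.672, 0.0, 0.0]
force: [0.1, -1.2, -0.6]
opening: 0.0881
gripper_force: 0.0
(array([10.48,  1.12,  2.57]), np.float64(84.5), array([-0.46,  0.19,  1.97,  0.  ,  0.98, -0.37]))
```

```bash
python3 -m pendant '[{"x":10.5,"y":1.15,"z":0,"yaw":-0.4,"grip":0},{"x":10.5,"y":1.15,"z":0,"yaw":-0.4,"grip":0},{"x":10.5,"y":1.15,"z":0,"yaw":-0.4,"grip":0},{"x":10.5,"y":1.15,"z":0,"yaw":-0.4,"grip":0},{"x":10.5,"y":1.15,"z":1,"yaw":-0.4,"grip":0},{"x":10.5,"y":1.15,"z":2.5,"yaw":-0.4,"grip":0},{"x":10.5,"y":1.15,"z":2.5,"yaw":-0.4,"grip":0},{"x":10.5,"y":1.15,"z":2.5,"yaw":-0.4,"grip":0}]'
python3 -c "
from h import *
print(units([.508,.2165,.042]))
s=camera('side');cv2.imwrite('pics/s1.png',cv2.resize(s['image'][180:420,130:450],None,fx=2.4,fy=2.4)[:,:,::-1])"
```

```text
time: 2.45
ee_pos: [0.5073, 0.2161, 0.1204]
tcp_rot: [0.592, 0.806, -0.001, -0.001]
force: [-0.2, -1.0, 0.3]
opening: 0.0875
gripper_force: 0.0
(array([0.01, 0.03, 1.96]), np.float64(107.4), array([0.38, 0.46, 1.86, 0.  , 0.82, 0.08]))
```

View pics/s1.png

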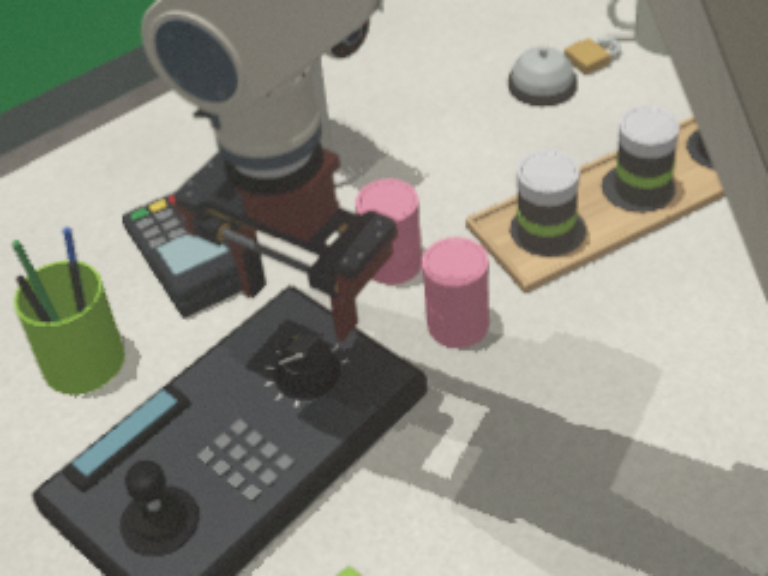

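The fingers straddle the dial at about (305,365), clear of the pink tins and the joystick. Next: descend, grip and turn 1.63 rad.

```bash
python3 -m pendant '[{"x":0,"y":0,"z":1,"yaw":0,"grip":0},{"x":0,"y":0,"z":1.9,"yaw":0,"grip":0},{"x":0,"y":0,"z":1.9,"yaw":0,"grip":0},{"x":0,"y":0,"z":1.9,"yaw":0,"grip":1},{"x":0,"y":0,"z":1.9,"yaw":0,"grip":1},{"x":0,"y":0,"z":1.9,"yaw":0,"grip":1},{"x":0,"y":0,"z":1.9,"yaw":0,"grip":1},{"x":0,"y":0,"z":1.9,"yaw":0,"grip":1}]'
python3 -m pendant '[{"x":0,"y":0,"z":0,"yaw":0,"grip":1},{"x":0,"y":0,"z":0,"yaw":0,"grip":1}]'
```

```text
time: 3.5
ee_pos: [0.5104, 0.2148, 0.0474]
tcp_rot: [0.593, 0.805, 0.002, 0.001]
force: [4.9, 1.3, -0.1]
opening: 0.0453
gripper_force: 30.0
time: 3.75
ee_pos: [0.5104, 0.2149, 0.0474]
tcp_rot: [0.593, 0.805, 0.002, 0.001]
force: [4.9, 1.5, -0.1]
opening: 0.0458
gripper_force: 30.0
```

```bash
python3 -m pendant '[{"x":0,"y":0,"z":0,"yaw":0.15,"grip":1},{"x":0,"y":0,"z":0,"yaw":0.3,"grip":1},{"x":0,"y":0,"z":0,"yaw":0.45,"grip":1},{"x":0,"y":0,"z":0,"yaw":0.6,"grip":1},{"x":0,"y":0,"z":0,"yaw":0.75,"grip":1},{"x":0,"y":0,"z":0,"yaw":0.8,"grip":1},{"x":0,"y":0,"z":0,"yaw":0.8,"grip":1}]'
python3 -m pendant '[{"x":0,"y":0,"z":0,"yaw":0.15,"grip":1},{"x":0,"y":0,"z":0,"yaw":0.3,"grip":1},{"x":0,"y":0,"z":0,"yaw":0.45,"grip":1},{"x":0,"y":0,"z":0,"yaw":0.6,"grip":1},{"x":0,"y":0,"z":0,"yaw":0.75,"grip":1},{"x":0,"y":0,"z":0,"yaw":0.83,"grip":1},{"x":0,"y":0,"z":0,"yaw":0.83,"grip":1},{"x":0,"y":0,"z":0,"yaw":0.83,"grip":1}]'
python3 -c "
from h import *
print(units([.508,.2165,.042]))
s=camera('side');cv2.imwrite('pics/s2.png',cv2.resize(s['image'][300:380,220:310],None,fx=6,fy=6)[:,:,::-1])"
```

```text
time: 4.62
ee_pos: [0.5077, 0.2151, 0.0473]
tcp_rot: [0.86, 0.51, -0.0, -0.001]
force: [-5.1, 5.2, 7.5]
opening: 0.0453
gripper_force: 30.0
time: 5.62
ee_pos: [0.5061, 0.2173, 0.0473]
tcp_rot: [0.993, 0.12, -0.001, -0.002]
force: [-13.4, 19.6, 10.3]
opening: 0.0452
gripper_force: 30.0
(array([0.04, 0.03, 0.13]), np.float64(13.8), array([0.38, 0.58, 1.89, 0.01, 0.68, 1.71]))
```

View pics/s2.png

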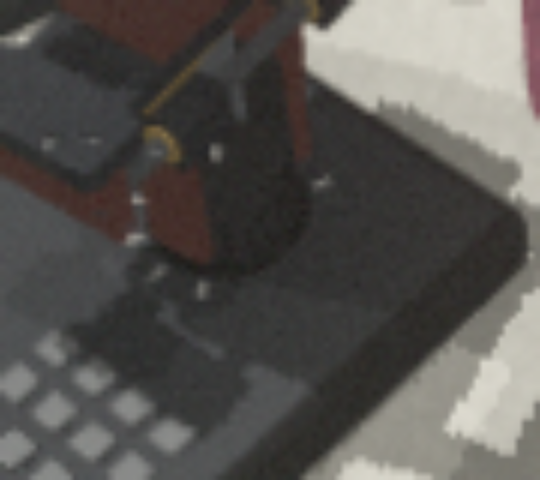

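The fingers hide the dial top in this view, so I'll let go, back up and measure.

```bash
python3 -m pendant '[{"x":0,"y":0,"z":0,"yaw":0,"grip":0.3},{"x":0,"y":0,"z":0,"yaw":0,"grip":0.3},{"x":0,"y":0,"z":0,"yaw":0,"grip":0},{"x":0,"y":0,"z":0,"yaw":0,"grip":0},{"x":0,"y":0,"z":-1,"yaw":0,"grip":0},{"x":0,"y":0,"z":-2.5,"yaw":0,"grip":0},{"x":0,"y":0,"z":-4,"yaw":0,"grip":0},{"x":0,"y":0,"z":-4,"yaw":0,"grip":0}]'
cat > line.py <<'E'
from h import *
import sys
c=camera("side");g=cv2.cvtColor(c["image"],cv2.COLOR_RGB2GRAY)
u=proj(c,[.509,.217,.0625]);yy,xx=np.indices(g.shape);d=np.hypot((xx-u[0])/13,(yy-u[1])/9)<1
m=d&(g>np.median(g[d])+35)
for b in blobs(m,3):
    pts=np.argwhere(m)[:,::-1];vx,vy,x0,y0=cv2.fitLine(np.array([p for p in pts if np.hypot(*(p-b[0]))<10],np.float32),2,0,.01,.01).ravel()
    P=[plane(c,(x0+k*vx,y0+k*vy),.0625) for k in(-3,3)]
    print(u,b,plane(c,b[0],.0625),np.degrees(np.arctan2(*(P[1]-P[0])[::-1])))
cv2.imwrite(sys.argv[1],cv2.resize(c["image"][290:370,220:310],None,fx=6,fy=6,interpolation=cv2.INTER_NEAREST)[:,:,::-1])
E
python3 line.py pics/s3.png; python3 -c "
from h import *
print(get_state()['ee_pos'])"
```

```text
time: 6.68
ee_pos: [0.5113, 0.215, 0.2116]
tcp_rot: [0.993, 0.12, 0.005, -0.001]
force: [-0.1, 1.1, 0.3]
opening: 0.0877
gripper_force: 0.0
[257.2254162  327.41947389] (array([254.7, 322.4]), np.int32(23), array([252, 319,   6,   8], dtype=int32)) [0.52394417 0.2127094 ] 164.1306330485101
[257.2254162  327.41947389] (array([268.6, 325.2]), np.int32(5), array([268, 324,   2,   3], dtype=int32)) [0.49706215 0.19544645] -52.43767504591063
[0.50957295 0.21436852 0.20887882]
```

View pics/s3.png

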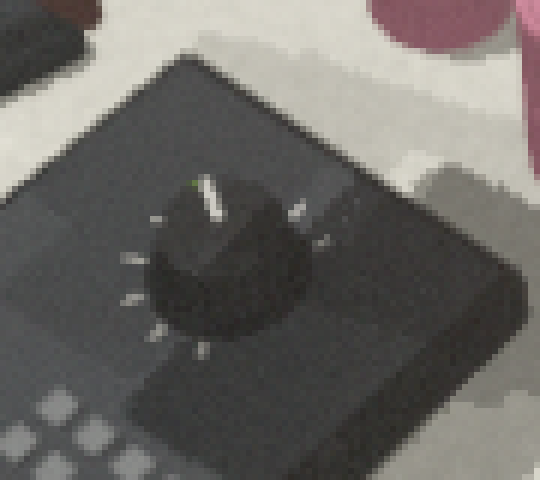

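The line now points up and slightly left at crop (208,197), close to the green speck at (195,183). I'll get a more careful reading from the top camera once the arm is over the left tin.

```bash
python3 -c "
from h import *
print(units([.502,-.082,.19]))"
```

```text
(array([-1.96,  7.15,  0.46]), np.float64(13.8), array([ 0.38,  0.33,  1.81, -0.  ,  1.  ,  1.71]))
```

```bash
python3 -m pendant '[{"x":-1.95,"y":7.15,"z":0,"yaw":0,"grip":0},{"x":-1.95,"y":7.15,"z":0,"yaw":0,"grip":0},{"x":-1.95,"y":7.15,"z":0,"yaw":0,"grip":0},{"x":-1.95,"y":7.15,"z":0,"yaw":0,"grip":0},{"x":-1.95,"y":7.15,"z":0.5,"yaw":0,"grip":0},{"x":-1.95,"y":7.15,"z":0.5,"yaw":0,"grip":0},{"x":-1.95,"y":7.15,"z":0.5,"yaw":0,"grip":0}]'
python3 - <<'E'
from h import *
print(units([.502,-.082,.04]))
im=[]
for i in range(8):
    c=camera("top");im.append(c["image"].astype(float))
im=np.mean(im,0).astype(np.float32);g=im.mean(2)
C0=proj(c,[.509,.2165,.0625]);yy,xx=np.indices(g.shape);d=np.hypot(xx-C0[0],yy-C0[1])<9
m=d&(g>62)
w=np.where(m,g-50,0);cen=np.array([(w*xx).sum(),(w*yy).sum()])/w.sum()
vx,vy,x0,y0=cv2.fitLine(np.argwhere(m)[:,::-1].astype(np.float32),2,0,.01,.01).ravel()
P=[plane(c,(x0+k*vx,y0+k*vy),.0625) for k in(-3,3)]
print("line",m.sum(),cen,plane(c,cen,.0625),np.degrees(np.arctan2(*(P[1]-P[0])[::-1])))
gr=im[...,1]-np.maximum(im[...,0],im[...,2]);roi=np.hypot(xx-C0[0],yy-C0[1])<22
m=roi&(gr>20);w=np.where(m,gr,0);cg=np.array([(w*xx).sum(),(w*yy).sum()])/w.sum();pg=plane(c,cg,.036)
print("green",m.sum(),cg,pg)
for D in([.507,.2158],[.5095,.2165],[.509,.2150]): print(D,np.degrees(np.arctan2(*(pg-D)[::-1])),np.degrees(np.arctan2(*(plane(c,cen,.0625)-D)[::-1])))
cr=cv2.resize(im[195:295,115:260].astype(np.uint8),None,fx=5.5,fy=5.5,interpolation=cv2.INTER_CUBIC);cv2.imwrite("pics/t3.png",cr[:,:,::-1])
E
```

```text
time: 7.6
ee_pos: [0.5002, -0.082, 0.1855]
tcp_rot: [0.993, 0.12, -0.001, -0.001]
force: [0.6, 0.7, -0.6]
opening: 0.088
gripper_force: 0.0
(array([0.05, 0.02, 3.64]), np.float64(13.8), array([-0.19,  0.3 ,  1.92,  0.  ,  0.92,  1.14]))
line 26 [219.9374472  237.57066493] [0.5187872  0.21458642] -25.295227851435488
green 14 [226.14908722 228.93610548] [0.54286652 0.20504142]
[0.507, 0.2158] -16.697232596546982 -5.8783208813586505
[0.5095, 0.2165] -18.953271120819874 -11.642572935227175
[0.509, 0.215] -16.38618038121821 -2.419729586232615
```

View pics/t3.png

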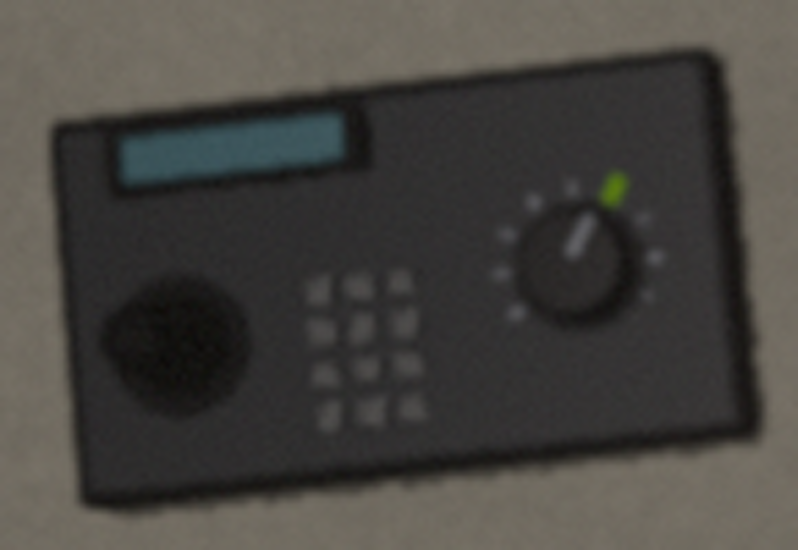

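The line at crop (580,237) and the green mark at (613,190) both slant the same way. Top gives -25°, side -16°, dead reckoning about -21°, against a target near -22°, so the dial is on the mark. Now the left tin.

```bash
python3 -m pendant '[{"x":0.05,"y":0,"z":1.2,"yaw":0,"grip":0},{"x":0.05,"y":0,"z":2.4,"yaw":0,"grip":0},{"x":0.05,"y":0,"z":3.3,"yaw":0,"grip":0},{"x":0.05,"y":0,"z":3.6,"yaw":0,"grip":0},{"x":0.05,"y":0,"z":3.6,"yaw":0,"grip":0},{"x":0.05,"y":0,"z":3.6,"yaw":0,"grip":0.2},{"x":0.05,"y":0,"z":3.6,"yaw":0,"grip":0.4},{"x":0.05,"y":0,"z":3.6,"yaw":0,"grip":0.6}]'
python3 -m pendant '[{"x":0,"y":0,"z":0,"yaw":0,"grip":1},{"x":0,"y":0,"z":0,"yaw":0,"grip":1},{"x":0,"y":0,"z":0,"yaw":0,"grip":1},{"x":0,"y":0,"z":0,"yaw":0,"grip":1}]'
```

```text
time: 9.0
ee_pos: [0.5038, -0.0821, 0.0436]
tcp_rot: [0.993, 0.121, 0.001, 0.0]
force: [0.1, -0.5, 2.0]
opening: 0.0617
gripper_force: 30.1
time: 9.5
ee_pos: [0.5037, -0.0821, 0.0436]
tcp_rot: [0.993, 0.121, 0.001, 0.0]
force: [-0.9, -2.2, 7.0]
opening: 0.0617
gripper_force: 30.0
```

```bash
python3 -m pendant '[{"x":0,"y":0,"z":-0.25,"yaw":0,"grip":1},{"x":0,"y":0,"z":-0.5,"yaw":0,"grip":1},{"x":0,"y":0,"z":-0.8,"yaw":0,"grip":1},{"x":0,"y":0,"z":-1,"yaw":0,"grip":1},{"x":0,"y":0,"z":-1,"yaw":0,"grip":1},{"x":0,"y":0,"z":-1,"yaw":0,"grip":1},{"x":0,"y":0,"z":-1,"yaw":0,"grip":1},{"x":0,"y":0,"z":-1,"yaw":0,"grip":1}]'
for i in 1 2 3; do python3 -m pendant '[{"x":0,"y":0,"z":0,"yaw":0,"grip":1}]' | grep force:; done
python3 -c "
from h import *
s=get_state();print(s['force'],s['moment'],s['effort'],s['ee_pos'])"
```

```text
time: 10.5
ee_pos: [0.5028, -0.0817, 0.0824]
tcp_rot: [0.993, 0.121, -0.0, -0.0]
force: [-0.6, 0.0, -7.8]
opening: 0.0618
gripper_force: 30.0
force: [1.0, -0.1, -8.5]
gripper_force: 30.0
force: [0.8, -0.2, -8.8]
gripper_force: 30.0
force: [0.1, 0.2, -8.7]
gripper_force: 30.0
[ 0.07657503  0.15090252 -8.68923141] [ 0.00565674  0.00643708 -0.02773355] [ 1.02102145e-03 -5.18901086e+01 -1.97259843e+01  2.87028722e-02
 -6.03715377e-02  2.07979213e-05] [ 0.50294597 -0.08175928  0.08264677]
```

Left tin weighs about 8.6 N (0.88 kg). Setting it back.

```bash
python3 -m pendant '[{"x":0,"y":0,"z":0.3,"yaw":0,"grip":1},{"x":0,"y":0,"z":0.6,"yaw":0,"grip":1},{"x":0,"y":0,"z":0.8,"yaw":0,"grip":1},{"x":0,"y":0,"z":0.9,"yaw":0,"grip":1},{"x":0,"y":0,"z":0.95,"yaw":0,"grip":1},{"x":0,"y":0,"z":1,"yaw":0,"grip":1},{"x":0,"y":0,"z":1,"yaw":0,"grip":1},{"x":0,"y":0,"z":1,"yaw":0,"grip":1}]'
python3 -m pendant '[{"x":0,"y":0,"z":0,"yaw":0,"grip":0.25},{"x":0,"y":0,"z":0,"yaw":0,"grip":0.1},{"x":0,"y":0,"z":0,"yaw":0,"grip":0},{"x":0,"y":0,"z":0,"yaw":0,"grip":0},{"x":0,"y":0,"z":-0.7,"yaw":0,"grip":0},{"x":0,"y":0,"z":-2,"yaw":0,"grip":0},{"x":0,"y":0,"z":-3.2,"yaw":0,"grip":0},{"x":0,"y":0,"z":-3.2,"yaw":0,"grip":0}]'
python3 -c "
from h import *
s=get_state();print(s['force'],units([.4797,-.206,.04]))"
```

```text
time: 11.88
ee_pos: [0.5031, -0.0818, 0.0436]
tcp_rot: [0.993, 0.121, 0.0, 0.0]
force: [-4.8, 1.2, 6.7]
opening: 0.0617
gripper_force: 30.0
time: 12.88
ee_pos: [0.5055, -0.0822, 0.1742]
tcp_rot: [0.993, 0.121, 0.004, 0.001]
force: [-0.2, -0.1, -0.5]
opening: 0.0877
gripper_force: 0.0
[-0.23187287 -0.08005588 -0.53798507] (array([-1.39,  2.84,  3.35]), np.float64(13.9), array([-0.18,  0.32,  1.92,  0.  ,  0.89,  1.14]))
```

```bash
python3 -m pendant '[{"x":-1.3,"y":2.87,"z":0,"yaw":0,"grip":0},{"x":-1.3,"y":2.87,"z":0,"yaw":0,"grip":0},{"x":-1.3,"y":2.87,"z":0,"yaw":0,"grip":0},{"x":-1.3,"y":2.87,"z":0.8,"yaw":0,"grip":0},{"x":-1.3,"y":2.87,"z":0.8,"yaw":0,"grip":0},{"x":-1.3,"y":2.87,"z":0.8,"yaw":0,"grip":0}]'
python3 - <<'E'
from h import *
print(units([.4797,-.206,.04]))
c=camera("side");im=c["image"];h=cv2.cvtColor(im,cv2.COLOR_RGB2HSV)
cv2.imwrite("pics/s4.png",cv2.resize(im[170:330,270:500],None,fx=3,fy=3)[:,:,::-1])
E
```

```text
time: 13.62
ee_pos: [0.48, -0.205, 0.1386]
tcp_rot: [0.993, 0.121, -0.0, -0.0]
force: [0.6, -0.0, -0.5]
opening: 0.0878
gripper_force: 0.0
(array([-0.01,  0.03,  2.47]), np.float64(13.9), array([-0.43,  0.39,  1.92,  0.  ,  0.83,  0.9 ]))
```

View pics/s4.png

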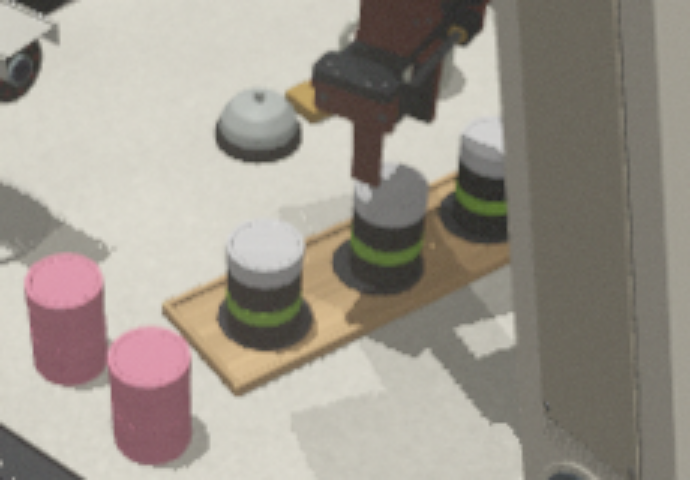

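The left tin stands upright on its pad at (265,285), and the gripper is centred over the middle tin at (385,230).

```bash
python3 -m pendant '[{"x":0,"y":0.02,"z":1.2,"yaw":0,"grip":0},{"x":0,"y":0.02,"z":2.1,"yaw":0,"grip":0},{"x":0,"y":0.02,"z":2.42,"yaw":0,"grip":0},{"x":0,"y":0.02,"z":2.42,"yaw":0,"grip":0},{"x":0,"y":0.02,"z":2.42,"yaw":0,"grip":0.2},{"x":0,"y":0.02,"z":2.42,"yaw":0,"grip":0.4},{"x":0,"y":0.02,"z":2.42,"yaw":0,"grip":1},{"x":0,"y":0.02,"z":2.42,"yaw":0,"grip":1}]'
python3 -m pendant '[{"x":0,"y":0,"z":0,"yaw":0,"grip":1},{"x":0,"y":0,"z":0,"yaw":0,"grip":1},{"x":0,"y":0,"z":0,"yaw":0,"grip":1}]'
python3 -m pendant '[{"x":0,"y":0,"z":-0.25,"yaw":0,"grip":1},{"x":0,"y":0,"z":-0.5,"yaw":0,"grip":1},{"x":0,"y":0,"z":-0.8,"yaw":0,"grip":1},{"x":0,"y":0,"z":-1,"yaw":0,"grip":1},{"x":0,"y":0,"z":-1,"yaw":0,"grip":1},{"x":0,"y":0,"z":-1,"yaw":0,"grip":1},{"x":0,"y":0,"z":-1,"yaw":0,"grip":1},{"x":0,"y":0,"z":-1,"yaw":0,"grip":1}]'
for i in 1 2 3; do python3 -m pendant '[{"x":0,"y":0,"z":0,"yaw":0,"grip":1}]' | grep force:; done
```

```text
time: 14.68
ee_pos: [0.4808, -0.2069, 0.0428]
tcp_rot: [0.993, 0.121, 0.001, 0.0]
force: [-0.8, -2.0, 7.0]
opening: 0.0616
gripper_force: 30.0
time: 15.05
ee_pos: [0.4808, -0.2069, 0.0428]
tcp_rot: [0.993, 0.121, 0.001, 0.0]
force: [0.1, -1.1, 6.9]
opening: 0.0618
gripper_force: 30.0
time: 16.05
ee_pos: [0.4799, -0.2064, 0.0815]
tcp_rot: [0.993, 0.121, -0.0, -0.0]
force: [0.1, -0.6, -2.7]
opening: 0.0615
gripper_force: 30.0
force: [0.6, -0.1, -3.3]
gripper_force: 30.0
force: [0.5, -0.1, -2.8]
gripper_force: 30.0
force: [0.2, -0.0, -3.6]
gripper_force: 30.0
```

Middle tin weighs about 3.2 N (0.32 kg). Setting it down and going to the right one.

```bash
python3 -m pendant '[{"x":0,"y":0,"z":0.3,"yaw":0,"grip":1},{"x":0,"y":0,"z":0.6,"yaw":0,"grip":1},{"x":0,"y":0,"z":0.8,"yaw":0,"grip":1},{"x":0,"y":0,"z":0.9,"yaw":0,"grip":1},{"x":0,"y":0,"z":0.95,"yaw":0,"grip":1},{"x":0,"y":0,"z":1,"yaw":0,"grip":1},{"x":0,"y":0,"z":1,"yaw":0,"grip":1},{"x":0,"y":0,"z":1,"yaw":0,"grip":1}]'
python3 -m pendant '[{"x":0,"y":0,"z":0,"yaw":0,"grip":0.25},{"x":0,"y":0,"z":0,"yaw":0,"grip":0.1},{"x":0,"y":0,"z":0,"yaw":0,"grip":0},{"x":0,"y":0,"z":0,"yaw":0,"grip":0},{"x":0,"y":0,"z":-0.7,"yaw":0,"grip":0},{"x":0,"y":0,"z":-2,"yaw":0,"grip":0},{"x":0,"y":0,"z":-2.5,"yaw":0,"grip":0},{"x":0,"y":0,"z":-2.5,"yaw":0,"grip":0}]'
python3 -m pendant '[{"x":-1.2,"y":2.63,"z":0,"yaw":0,"grip":0},{"x":-1.2,"y":2.63,"z":0,"yaw":0,"grip":0},{"x":-1.2,"y":2.63,"z":0,"yaw":0,"grip":0},{"x":-1.2,"y":2.63,"z":0,"yaw":0,"grip":0},{"x":-1.2,"y":2.63,"z":0,"yaw":0,"grip":0}]'
python3 - <<'E'
from h import *
print(units([.4588,-.3198,.042]))
E
```

```text
time: 17.42
ee_pos: [0.4802, -0.2065, 0.0428]
tcp_rot: [0.993, 0.121, 0.0, 0.0]
force: [-3.0, 0.8, 5.2]
opening: 0.0618
gripper_force: 30.0
time: 18.42
ee_pos: [0.4812, -0.2069, 0.1433]
tcp_rot: [0.993, 0.121, 0.002, 0.001]
force: [0.6, 0.1, -0.6]
opening: 0.0877
gripper_force: 0.0
time: 19.05
ee_pos: [0.4586, -0.3186, 0.1412]
tcp_rot: [0.993, 0.121, -0.001, -0.001]
force: [0.6, -0.1, -0.2]
opening: 0.0878
gripper_force: 0.0
(array([0.  , 0.03, 2.48]), np.float64(13.9), array([-0.63,  0.44,  1.83,  0.  ,  0.87,  0.7 ]))
```

```bash
python3 -m pendant '[{"x":0,"y":0.02,"z":1.2,"yaw":0,"grip":0},{"x":0,"y":0.02,"z":2.1,"yaw":0,"grip":0},{"x":0,"y":0.02,"z":2.45,"yaw":0,"grip":0},{"x":0,"y":0.02,"z":2.45,"yaw":0,"grip":0},{"x":0,"y":0.02,"z":2.45,"yaw":0,"grip":0.2},{"x":0,"y":0.02,"z":2.45,"yaw":0,"grip":0.4},{"x":0,"y":0.02,"z":2.45,"yaw":0,"grip":1},{"x":0,"y":0.02,"z":2.45,"yaw":0,"grip":1}]'
python3 -m pendant '[{"x":0,"y":0,"z":0,"yaw":0,"grip":1},{"x":0,"y":0,"z":0,"yaw":0,"grip":1},{"x":0,"y":0,"z":0,"yaw":0,"grip":1}]'
python3 -m pendant '[{"x":0,"y":0,"z":-0.25,"yaw":0,"grip":1},{"x":0,"y":0,"z":-0.5,"yaw":0,"grip":1},{"x":0,"y":0,"z":-0.8,"yaw":0,"grip":1},{"x":0,"y":0,"z":-1,"yaw":0,"grip":1},{"x":0,"y":0,"z":-1,"yaw":0,"grip":1},{"x":0,"y":0,"z":-1,"yaw":0,"grip":1},{"x":0,"y":0,"z":-1,"yaw":0,"grip":1},{"x":0,"y":0,"z":-1,"yaw":0,"grip":1}]'
for i in 1 2 3; do python3 -m pendant '[{"x":0,"y":0,"z":0,"yaw":0,"grip":1}]' | grep force:; done
```

```text
time: 20.05
ee_pos: [0.4594, -0.3213, 0.0448]
tcp_rot: [0.993, 0.121, 0.001, 0.001]
force: [-0.6, 0.2, 6.1]
opening: 0.0616
gripper_force: 30.0
time: 20.42
ee_pos: [0.4594, -0.3213, 0.0448]
tcp_rot: [0.993, 0.121, 0.001, 0.0]
force: [-0.8, -0.6, 6.9]
opening: 0.0616
gripper_force: 30.0
time: 21.42
ee_pos: [0.4587, -0.3207, 0.0835]
tcp_rot: [0.993, 0.121, -0.0, -0.0]
force: [-0.2, 0.3, -3.7]
opening: 0.062
gripper_force: 30.0
force: [0.2, 0.6, -3.8]
gripper_force: 30.0
force: [0.4, -0.3, -4.6]
gripper_force: 30.0
force: [0.2, -0.1, -4.7]
gripper_force: 30.0
```

Right tin weighs about 4.4 N (0.45 kg), so the left tin is the heaviest. I'll set this one down, go back to the left, and locate the camera on the way.

```bash
python3 -m pendant '[{"x":0,"y":0,"z":0.3,"yaw":0,"grip":1},{"x":0,"y":0,"z":0.6,"yaw":0,"grip":1},{"x":0,"y":0,"z":0.8,"yaw":0,"grip":1},{"x":0,"y":0,"z":0.9,"yaw":0,"grip":1},{"x":0,"y":0,"z":0.95,"yaw":0,"grip":1},{"x":0,"y":0,"z":1,"yaw":0,"grip":1},{"x":0,"y":0,"z":1,"yaw":0,"grip":1},{"x":0,"y":0,"z":1,"yaw":0,"grip":1}]'
python3 -m pendant '[{"x":0,"y":0,"z":0,"yaw":0,"grip":0.25},{"x":0,"y":0,"z":0,"yaw":0,"grip":0.1},{"x":0,"y":0,"z":0,"yaw":0,"grip":0},{"x":0,"y":0,"z":0,"yaw":0,"grip":0},{"x":0,"y":0,"z":-0.7,"yaw":0,"grip":0},{"x":0,"y":0,"z":-2,"yaw":0,"grip":0},{"x":0,"y":0,"z":-3,"yaw":0,"grip":0},{"x":0,"y":0,"z":-3,"yaw":0,"grip":0}]'
python3 - <<'E'
from h import *
c=camera("top");im=c["image"];g=cv2.cvtColor(im,cv2.COLOR_RGB2GRAY)
a=cv2.resize(im[75:180,275:345],None,fx=5.5,fy=5.5,interpolation=cv2.INTER_CUBIC)
s=camera("side")["image"];b=cv2.resize(s[150:265,210:300],None,fx=5.02,fy=5.02,interpolation=cv2.INTER_CUBIC)
hh=min(a.shape[0],b.shape[0]);o=np.hstack([a[:hh],b[:hh]]);print(a.shape,b.shape,o.shape);cv2.imwrite("pics/cam.png",o[:,:800,::-1])
E
```

```text
time: 22.8
ee_pos: [0.459, -0.3209, 0.0448]
tcp_rot: [0.993, 0.121, 0.0, 0.0]
force: [-2.6, 1.9, 6.7]
opening: 0.0615
gripper_force: 30.0
time: 23.8
ee_pos: [0.4608, -0.3222, 0.1671]
tcp_rot: [0.993, 0.121, 0.002, 0.002]
force: [0.0, -0.1, -0.6]
opening: 0.088
gripper_force: 0.0
(578, 385, 3) (577, 452, 3) (577, 837, 3)
```

View pics/cam.png

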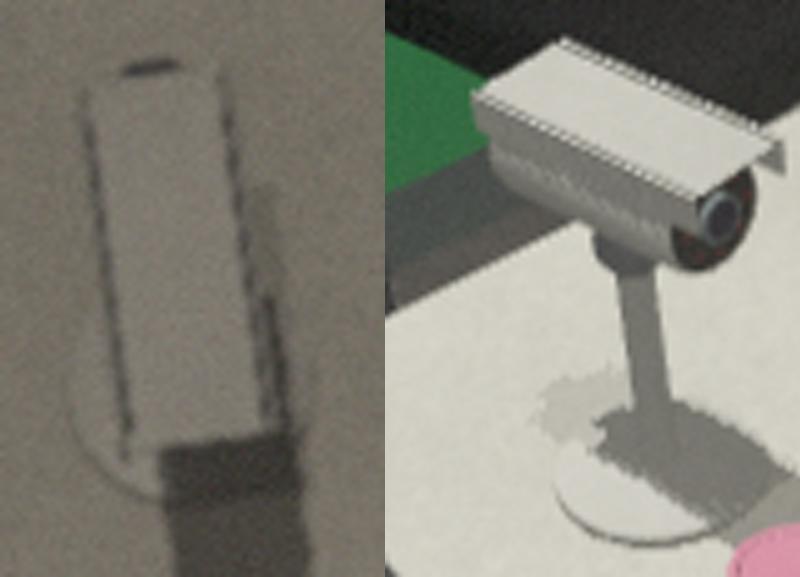

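The camera's lens is at crop (720,215), which is side pixel (276.7,192.8). The hood edges in the top view run (291,91.4)→(297.7,157.7) and (315.4,87.7)→(322.6,153.2).

```bash
python3 -m pendant '[{"x":2.5,"y":-5.54,"z":0,"yaw":0,"grip":0},{"x":2.5,"y":-5.54,"z":0,"yaw":0,"grip":0},{"x":2.5,"y":-5.54,"z":0,"yaw":0,"grip":0},{"x":2.5,"y":-5.54,"z":0,"yaw":0,"grip":0},{"x":2.5,"y":-5.54,"z":0,"yaw":0,"grip":0},{"x":2.5,"y":-5.54,"z":0.6,"yaw":0,"grip":0},{"x":2.5,"y":-5.54,"z":0.6,"yaw":0,"grip":0}]'
python3 - <<'E'
from h import *
print(units([.503,-.082,.042]))
c=camera("side");L=plane(c,(276.7,192.8),.2);t=camera("top")
E=[[plane(t,p,.236) for p in e] for e in (((291,91.4),(297.7,157.7)),((315.4,87.7),(322.6,153.2)))]
d=sum((e[1]-e[0])/np.linalg.norm(e[1]-e[0]) for e in E);d/=np.linalg.norm(d)
print("lens",L,"dir",d,[x for x in E],"mid front",(E[0][1]+E[1][1])/2,"target",L+.2*d)
E
```

```text
time: 24.78
ee_pos: [0.5008, -0.0821, 0.1375]
tcp_rot: [0.993, 0.12, -0.003, -0.001]
force: [-0.0, -1.1, 0.3]
opening: 0.0879
gripper_force: 0.0
(array([0.07, 0.02, 2.39]), np.float64(13.8), array([-0.19,  0.38,  1.95, -0.  ,  0.82,  1.14]))
lens [ 0.70846161 -0.00802758] dir [-0.99169103 -0.12864251] [[array([0.8274667 , 0.03896896]), array([0.68075196, 0.02021157])], [array([ 0.83690144, -0.01391558]), array([ 0.69177434, -0.03301317])]] mid front [ 0.68626315 -0.0064008 ] target [ 0.5101234  -0.03375608]
```

Lens is at about (0.708, -0.008), so the target tin position is (0.510, -0.034) with its base near z = 0.155. Gripping the left tin and presenting it.

```bash
python3 -m pendant '[{"x":0.05,"y":0.02,"z":1.2,"yaw":0,"grip":0},{"x":0.05,"y":0.02,"z":2.1,"yaw":0,"grip":0},{"x":0.05,"y":0.02,"z":2.38,"yaw":0,"grip":0},{"x":0.05,"y":0.02,"z":2.38,"yaw":0,"grip":0},{"x":0.05,"y":0.02,"z":2.38,"yaw":0,"grip":0.2},{"x":0.05,"y":0.02,"z":2.38,"yaw":0,"grip":0.4},{"x":0.05,"y":0.02,"z":2.38,"yaw":0,"grip":1},{"x":0.05,"y":0.02,"z":2.38,"yaw":0,"grip":1}]'
python3 -m pendant '[{"x":0,"y":0,"z":0,"yaw":0,"grip":1},{"x":0,"y":0,"z":0,"yaw":0,"grip":1},{"x":0,"y":0,"z":0,"yaw":0,"grip":1}]'
python3 -m pendant '[{"x":0,"y":0,"z":-0.3,"yaw":0,"grip":1},{"x":0,"y":0,"z":-0.7,"yaw":0,"grip":1},{"x":0,"y":0,"z":-1.2,"yaw":0,"grip":1},{"x":0,"y":0,"z":-1.8,"yaw":0,"grip":1},{"x":0,"y":0,"z":-2.4,"yaw":0,"grip":1},{"x":0,"y":0,"z":-3,"yaw":0,"grip":1},{"x":0,"y":0,"z":-3.5,"yaw":0,"grip":1},{"x":0,"y":0,"z":-3.7,"yaw":0,"grip":1}]'
python3 -m pendant '[{"x":0.15,"y":-0.4,"z":0,"yaw":0,"grip":1},{"x":0.3,"y":-0.8,"z":0,"yaw":0,"grip":1},{"x":0.45,"y":-1.1,"z":0,"yaw":0,"grip":1},{"x":0.45,"y":-1.1,"z":0,"yaw":0,"grip":1},{"x":0.45,"y":-1.1,"z":0,"yaw":0,"grip":1},{"x":0.45,"y":-1.1,"z":0,"yaw":0,"grip":1}]'
python3 - <<'E'
from h import *
s=camera("side")["image"];cv2.imwrite("pics/end.png",cv2.resize(s[130:390,190:520],None,fx=2.3,fy=2.3)[:,:,::-1])
E
```

```text
time: 25.88
ee_pos: [0.5055, -0.0818, 0.0456]
tcp_rot: [0.993, 0.121, 0.001, -0.0]
force: [-1.0, 2.5, 7.9]
opening: 0.0616
gripper_force: 30.0
time: 26.25
ee_pos: [0.5055, -0.0818, 0.0456]
tcp_rot: [0.993, 0.121, 0.001, -0.0]
force: [-1.2, 2.6, 6.4]
opening: 0.0618
gripper_force: 30.0
time: 27.25
ee_pos: [0.5053, -0.0822, 0.1943]
tcp_rot: [0.993, 0.121, 0.001, 0.0]
force: [-0.2, -0.6, -8.5]
opening: 0.0618
gripper_force: 30.0
time: 28.0
ee_pos: [0.5119, -0.0353, 0.1925]
tcp_rot: [0.993, 0.12, -0.0, 0.0]
force: [-0.0, 0.1, -8.7]
opening: 0.0615
gripper_force: 30.0
```

View pics/end.png

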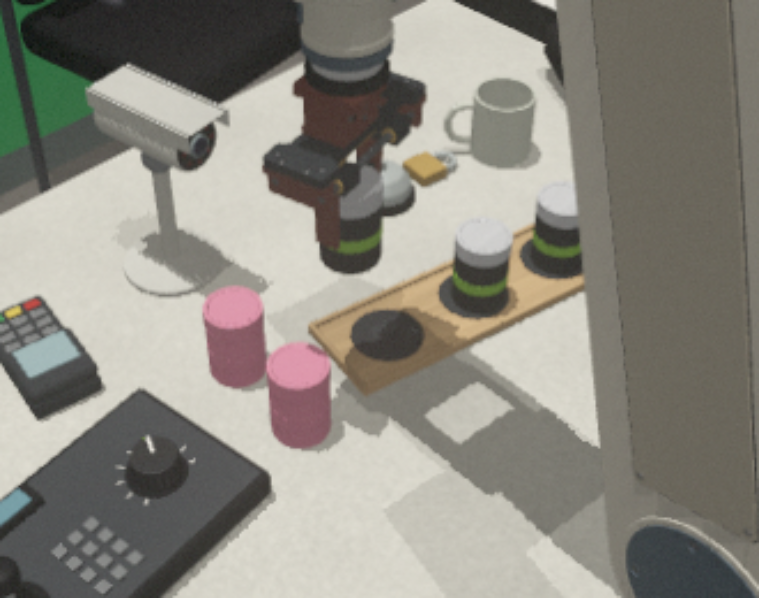

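The picture shows the heaviest tin upright in the gripper at (350,225) in front of the lens at (200,145). The other two tins stand on their pads at (483,265) and (560,230), and the dial line is at the mark at (150,445).

```bash
python3 -m pendant '[{"x":0,"y":0,"z":0,"yaw":0,"grip":1},{"x":0,"y":0,"z":0,"yaw":0,"grip":1},{"x":0,"y":0,"z":0,"yaw":0,"grip":1},{"x":0,"y":0,"z":0,"yaw":0,"grip":1}]'; python3 -c "
from workcell import *
print(job_done())"
```

```text
time: 28.55
ee_pos: [0.512, -0.0351, 0.1927]
tcp_rot: [0.993, 0.121, -0.0, -0.0]
force: [0.3, 0.7, -8.7]
opening: 0.0619
gripper_force: 30.0
the job is handed in; nothing more can be done
None
```

I handed the job in at 28.6 s; no verdict came back. The dial reads on the green mark within measurement error, and all three tins were hefted left to right (about 0.88, 0.32 and 0.45 kg). The heaviest, from the left pad, is held still and upright about 20 cm in front of the lens, with the other two back on their pads.

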